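Latch the blade case at the carton sealer

TASK

Two grey steel cases with swing-bar latches stand on the packing table, both with their bars open. Latch the long case, which holds the sealer's spare cutter blades: swing its flat bar across the lid until it is fully home under the keeper and against the stop. The short case still has to be filled: leave its bar as it stands.

Things in the scene. Friction and masses are not known exactly. Their poses are not given: they have to be found in the camera images.
- long_bar (a joint): Angle (rad) of the long case's flat steel bar, 134 x 20 x 6 mm, swinging level 4 mm above the case about its upright pivot. 0: home under the keeper, on a rigid stop; grows as it opens, counter-clockwise from above, to 1.9; starts at 1.0 to 1.7. It stays where left; about 1 N at the peg moves it. Case: the longer of two, grey, 260 x 140 mm, 65 high, fixed; a roller stands at one end of its lid.
- long_peg (a point): Finger peg on the long case's bar, by which the bar is swung: an upright round steel pin, 14 mm across, standing 40 mm tall on the bar, 75 mm from the pivot axis. The point lies on the pin's axis, 24 mm above the bar's upper face, 16 mm below the pin's top, 99 mm above the table. It moves with the bar; x points from the pivot along the bar to its tip, z up.
- long_pivot (a point): On the bar's pivot axis, 72 mm above the table, at the middle of the long case's side nearer the robot. z up; x points level across the lid to the keeper, so with the bar home the peg is 75 mm along x. Case centre: 56 mm along x; its length runs along y. Keeper: a steel lip over the bar's tip, 109 to 125 mm along x, with a stop on its -y side, open to +y, top 85 mm above the table.
- short_peg (a point): The like peg on the short case's bar, to be left alone: same pin, bar, pivot and keeper as on the long case, but the case is only 130 mm long (140 wide, 65 high, fixed), with a small cardboard box on its lid. The point lies on the pin's axis, 24 mm above the bar's upper face, 99 mm above the table.

How it is judged:
By the outcome, as a careful person would: the job done as asked, in the order asked, and still so for the second after the job is handed in, with the robot touching nothing.
It also fails if it takes over 32 s, if anything falls off the work surface, if the arm or the gripper's body presses on something with over 40 N, if the wrist force passes 120 N, or if a joint passes its speed limit or range.

ROBOT

A 6-joint arm with a two-finger parallel gripper is mounted at the origin on the work surface. World frame = base frame: x ahead of the robot, y to its left, z up, the work surface at z = 0. Lengths are in m, angles in rad, forces in N, time in s.
With the tool pointing down it reaches from about 0.3 to 0.875 m from the base axis. Payload 6.4 kg.
Tool frame: the origin (TCP) lies at the centre of the arm's flange, where the gripper is bolted on; the fingertips stand 173 mm ahead of it and the grasp point (between the pads) lies ctrl.grip_point_offset ahead of it (ctrl.grip_point_offset is the distance from the TCP to the grasp point, in m); z points along the fingers, y is the direction in which the jaws open and shut (so a half turn about z gives the same grasp; the last joint's range is limited). The gripper opens to 85 mm and grips with 20 to 120 N. Pads are 22 mm wide; open, the fingers measure 114 mm over their backs; the gripper's body (76 mm by 85 mm) begins 54 mm behind the grasp point. The pads swing forward as they close: fully open they stand 13 mm farther back than shut.
Start: joints at [-1.319, 0.181, 1.607, -0, 1.354, -0.206], TCP at [0.254, -0.516, 0.405] pointing down, gripper open.
Joint ranges: [-2.99, 2.99], [-0.89, 2.07], [0.3, 2.58], [-1.14, 4.28], [0, 2.63], [-3.12, 3.12]. Speed limits (rad/s): [2.57, 2.57, 3.01, 3.14, 3.14, 3.14].

INTERFACE

Orientations are given as a unit quaternion [w, x, y, z].
In Python, from bench import ctrl, cams, boxes_of, landmark_of gives the robot as it stands.
- The arm moves only by the shell command python3 -m handwheel 'ROWS'. ROWS is JSON, a list of rows, each an object with "offset": the shift along the tool's x, y, z in m, a list of three; "spin": the turn about the tool's z in degrees; "grip": the opening, from 0 (shut) to 1 (fully open). A call has 1 to 20 rows; each row is the pose to reach, as a shift and turn from the pose commanded when the call began, along the tool's axes at that moment; what a row does not reach only later rows make up. A row lasts 1/8 s, in which the tool goes at most 62.5 mm and 10.7 degrees, less where a joint would pass 70% of its speed; a pose out of reach is approached as far as the arm can. A call with a gripper value outside its range is refused whole. The fingers move at their own pace and stop on an object; the grip force is fixed at half the most. Time passes only in rows, so rows that repeat a pose let the fingers close. It gives the time, the measured TCP pose, the force and the opening at its end, in the units of the state.
- ctrl.get_obs(): the state, without advancing time (a new reading comes with each control period).
- cams.camera(name): name is "scene" or "top" or "wrist"; returns a dict with "color" (384x512x3 uint8, red, green, blue), "camera_matrix" (3x3 intrinsics, pixels), "distortion" ([k1, k2, p1, p2, k3] as OpenCV has them; the pictures are not rectified), "view" (4x4, takes a point from world to camera coordinates); the wrist camera has in their place "tool_from_camera" (4x4, takes a point from camera to tool coordinates, whose origin is the TCP and whose axes are the flange's). Camera axes: x right, y up, looking along -z (the intrinsics and any distortion apply to the point x, -y, -z); pixel columns grow to the right and rows downward; lengths in m; the calibration is good to about 2 mm. A picture is of the moment at which its call begins: read the wrist's pose just before it. There is no depth.
- ctrl.hand_in(): hands the job in, once; it reports no verdict.
Trained networks look in a picture, given as the dict that the camera call returned (one of the last four; its "shot" number tells which), for a name from the list of things; names that differ only in an ending like _2 or _b are one class to them, and where a whole thing is asked for, a point or a joint stands for the part that bears it (a point fixed in the world has none). Each returns a list of dicts, best first, with "confidence" (0 to 1); they miss things now and then, are a little off and sometimes report something else, mostly with a low value. They report only what shows in the picture. A call takes as long as a camera call.
- boxes_of(picture, thing): "uv" ([column, row] in pixels, amid what is visible of it).
- landmark_of(picture, thing): "uv" ([column, row] in pixels: a listed point, or the origin of a listed thing).
The state is a dict: "time_s": time; "q": joint angles; "dq": joint speeds; "joint_efforts": joint torques, N m; "eef_pos": TCP position; "eef_rot": TCP orientation; "wrist_force": force on the tool from outside, world axes, zero at the start; "torque": the same for the moment, N m; "opening": opening from 0.0 (shut) to 1.0 (fully open).
Only numpy, scipy, OpenCV 4.12 (cv2) and the standard library are available. Lean on these libraries where they do the work, as an engineer would, in place of code of your own. Each camera call takes 0.05 s, during which the arm holds its last target.

## Working session

There is one attempt and no reset: what is moved stays moved. The work goes in short steps, Python scripts to look and compute and a shell command to move; the robot and the scene stay as the last step left them, time stands still between calls to the robot, and variables do not carry over. Pictures are saved under pics/ and viewed, and the job is handed in when it is done.

```bash
mkdir -p pics
cat > h.py <<'E'
import numpy as np, cv2
from bench import ctrl, cams, boxes_of, landmark_of
def save(p,n): cv2.imwrite(f'pics/{n}.png',p['color'][:,:,::-1])
def ray(p,uv):
    K=np.array(p['camera_matrix']);d=np.array(p['distortion'],float)
    n=cv2.undistortPoints(np.array([[uv]],float),K,d)[0,0]
    c=np.array([n[0],-n[1],-1.0]);V=np.array(p['view']);R=V[:3,:3];t=V[:3,3]
    return -R.T@t, R.T@c
def atz(p,uv,z):
    o,d=ray(p,uv);return o+d*(z-o[2])/d[2]
def proj(p,X):
    V=np.array(p['view']);c=V[:3,:3]@np.array(X)+V[:3,3]
    q=np.array([[c[0]/-c[2],-c[1]/-c[2],1.]])
    return cv2.projectPoints(q.reshape(1,1,3),np.zeros(3),np.zeros(3),np.array(p['camera_matrix']),np.array(p['distortion'],float))[0].ravel()
def tri(pu):
    A=np.zeros((3,3));b=np.zeros(3)
    for p,uv in pu:
        o,d=ray(p,uv);d=d/np.linalg.norm(d);M=np.eye(3)-np.outer(d,d);A+=M;b+=M@o
    return np.linalg.solve(A,b)
E
python3 - <<'E'
from h import *
s=ctrl.get_obs();print(s['eef_pos'],s['eef_rot'],s['opening'],ctrl.grip_point_offset,s['time_s'])
for n in ['scene','top']:
    p=cams.camera(n);save(p,n+'0')
    for t in ['long_peg','long_pivot','short_peg']:
        for l in landmark_of(p,t)[:3]:
            print(n,t,l, atz(p,l['uv'],.072 if 'pivot' in t else .099).round(4))
    print([ (b['uv'],b['confidence']) for b in boxes_of(p,'long_bar')[:3]])
E
```

```text
[ 0.25409491 -0.51550663  0.40379052] [-8.91666208e-04  9.73918405e-01  2.26896772e-01 -1.52194695e-05] 0.9977093812662972 0.1547 0.0
scene long_peg {'uv': [202.6, 156.7], 'confidence': 0.89} [ 0.5589 -0.1608  0.099 ]
scene long_pivot {'uv': [204.8, 141.4], 'confidence': 0.96} [ 0.5202 -0.2153  0.072 ]
scene short_peg {'uv': [365.1, 337.3], 'confidence': 0.92} [0.5701 0.2884 0.099 ]
[([208.8, 160.4], 0.76)]
top long_peg {'uv': [331.4, 193.4], 'confidence': 0.66} [ 0.5577 -0.1558  0.099 ]
top long_pivot {'uv': [360.1, 213.9], 'confidence': 0.59} [ 0.5206 -0.215   0.072 ]
top short_peg {'uv': [359.1, 217.0], 'confidence': 0.74} [ 0.5137 -0.2062  0.099 ]
top short_peg {'uv': [90.4, 190.0], 'confidence': 0.59} [0.5691 0.2867 0.099 ]
[([333.9, 195.5], 0.77)]
```

View pics/scene0.png

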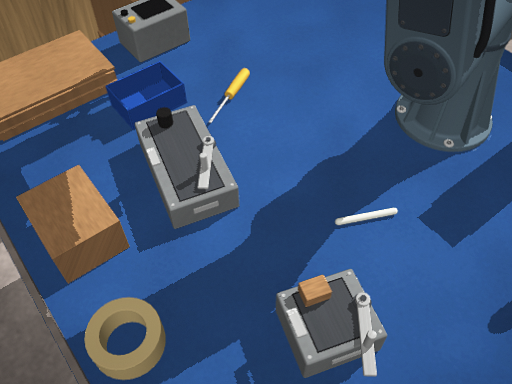

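View pics/top0.png

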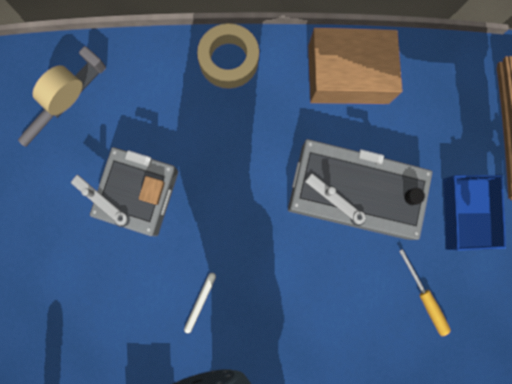

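Run:
```python
from h import *
a=cv2.imread('pics/scene0.png')[95:235,125:250];b=cv2.imread('pics/top0.png')[130:250,280:440]
cv2.imwrite('pics/z1.png',cv2.resize(a,None,fx=4.2,fy=4.2,interpolation=2));cv2.imwrite('pics/z2.png',cv2.resize(b,None,fx=4.5,fy=4.5,interpolation=2))
```

```text
(no output)
```

View pics/z1.png

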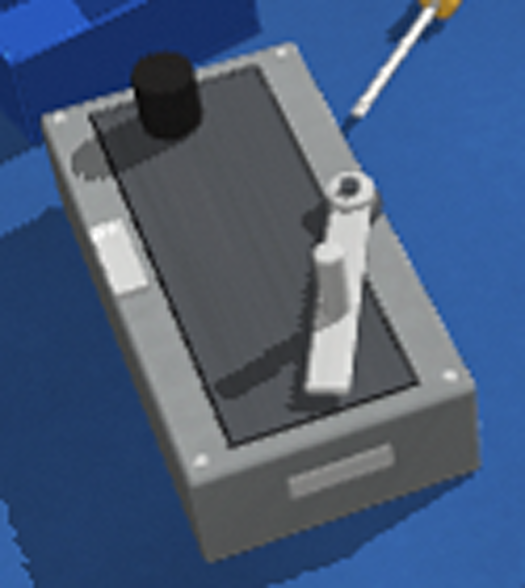

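View pics/z2.png

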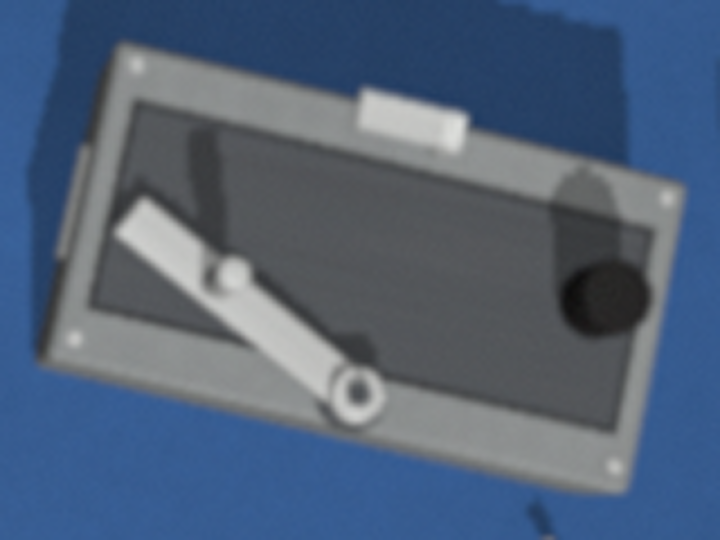

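Run:
```python
from h import *
from scipy.spatial.transform import Rotation as Ro
s=cams.camera('scene');t=cams.camera('top')
g=lambda p,n:landmark_of(p,n)[0]['uv']
peg=tri([(s,g(s,'long_peg')),(t,g(t,'long_peg'))]);piv=tri([(s,g(s,'long_pivot')),(t,g(t,'long_pivot'))])
print('peg',peg,'piv',piv)
C=np.array([atz(t,(280+u/4.5,130+v/4.5),.065) for u,v in [(120,43),(685,183),(630,490),(42,358)]]);print(C.round(4),C.mean(0))
S=np.array([atz(s,(125+u/4.2,95+v/4.2),.065) for u,v in [(200,480),(42,118),(290,45),(475,378)]]);print(S.round(4),S.mean(0))
for c in (C,S): 
    d=(c[0]-c[1])+(c[3]-c[2]); print('yaw of y axis-90',np.degrees(np.arctan2(d[1],d[0]))-90)
    d=(c[0]-c[3])+(c[1]-c[2]); print('yaw x',np.degrees(np.arctan2(d[1],d[0])))
d=peg-piv;print(np.degrees(np.arctan2(d[1],d[0])),np.hypot(d[0],d[1]))
o=ctrl.get_obs();R=Ro.from_quat(np.array(o['eef_rot'])[[1,2,3,0]]).as_matrix();print(R,o['time_s'])
```

```text
peg [ 0.55778793 -0.15473346  0.09082136] piv [ 0.51495932 -0.21085507  0.07442611]
[[ 0.6649 -0.1175  0.065 ]
 [ 0.6033 -0.3663  0.065 ]
 [ 0.4704 -0.3349  0.065 ]
 [ 0.5312 -0.0812  0.065 ]] [ 0.56744168 -0.2249826   0.065     ]
[[ 0.6618 -0.1133  0.065 ]
 [ 0.6048 -0.3601  0.065 ]
 [ 0.4746 -0.3269  0.065 ]
 [ 0.5313 -0.0849  0.065 ]] [ 0.56812355 -0.22129109  0.065     ]
yaw of y axis-90 -13.698021690527256
yaw x -14.24186767591857
yaw of y axis-90 -13.095462308283786
yaw x -13.303796432821654
52.651326342308515 0.07059691890650324
[[ 8.97021239e-01  4.41987440e-01  4.05892284e-06]
 [ 4.41987440e-01 -8.97021236e-01 -6.99744508e-05]
 [-2.72868884e-05  6.45625614e-05 -9.99999998e-01]] 0.8
```

```bash
python3 -m handwheel '[{"offset":[0.22,-0.095,0],"spin":-10,"grip":0.5},{"offset":[0.22,-0.095,0],"spin":-20,"grip":0.5},{"offset":[0.22,-0.095,0],"spin":-26,"grip":0.5},{"offset":[0.22,-0.095,0],"spin":-26,"grip":0.5},{"offset":[0.434,-0.189,0.04],"spin":-26,"grip":0.5},{"offset":[0.434,-0.189,0.07],"spin":-26,"grip":0.5},{"offset":[0.434,-0.189,0.08],"spin":-26,"grip":0.5},{"offset":[0.434,-0.189,0.08],"spin":-26,"grip":0.5},{"offset":[0.434,-0.189,0.08],"spin":-26,"grip":0.5},{"offset":[0.434,-0.189,0.08],"spin":-26,"grip":0.5},{"offset":[0.434,-0.189,0.08],"spin":-26,"grip":0.5}]'
python3 - <<'E'
from h import *
from scipy.spatial.transform import Rotation as Ro
o=ctrl.get_obs();R=Ro.from_quat(np.array(o['eef_rot'])[[1,2,3,0]]).as_matrix();print(R.round(3),o['eef_pos'],o['time_s'],o['opening'])
p=cams.camera('wrist');save(p,'w1')
T=np.eye(4);T[:3,:3]=R;T[:3,3]=o['eef_pos'];p['view']=np.linalg.inv(T@np.array(p['tool_from_camera']))
for n,z in (('long_peg',.099),('long_pivot',.072)):
  for l in landmark_of(p,n)[:3]: print(n,l,atz(p,l['uv'],z))
t=cams.camera('top');save(t,'t1')
E
```

```text
time_s: 2.17
eef_pos: [0.5597, -0.1556, 0.3256]
eef_rot: [0.001, 0.898, 0.439, 0.0]
wrist_force: [-0.4, -0.5, 0.0]
opening: 0.504
[[ 0.614  0.79   0.001]
 [ 0.79  -0.614 -0.001]
 [ 0.     0.002 -1.   ]] [ 0.55968629 -0.15564039  0.32558205] 2.175 0.5041781101795972
long_pivot {'uv': [259.3, 286.6], 'confidence': 0.73} [ 0.51550754 -0.21110537  0.072     ]
```

View pics/w1.png

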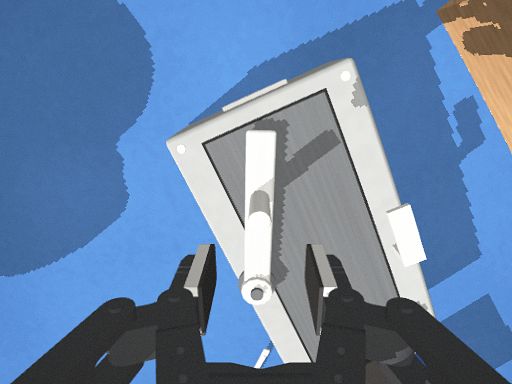

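Run:
```python
from h import *
from scipy.spatial.transform import Rotation as Ro
o=ctrl.get_obs();R=Ro.from_quat(np.array(o['eef_rot'])[[1,2,3,0]]).as_matrix()
p=cams.camera('wrist')
T=np.eye(4);T[:3,:3]=R;T[:3,3]=o['eef_pos'];p['view']=np.linalg.inv(T@np.array(p['tool_from_camera']))
tip=atz(p,(261,131),.075);pv=np.array([.5155,-.211]);print(tip,np.degrees(np.arctan2(*(tip[:2]-pv)[::-1])),np.linalg.norm(tip[:2]-pv))
for yaw in (50,52):
  c=pv+.075*np.array([np.cos(np.radians(yaw)),np.sin(np.radians(yaw))]);print(c,proj(p,[*c,.115]),proj(p,[*c,.075]))
for a,b in ((.109,.028),(.125,0),(.109,0)):
  pass
k=[atz(p,q,.085) for q in ((411,205),(426,258),(388,208),(399,263))];print(k)
for q in k:
  d=q[:2]-pv;print(np.degrees(np.arctan2(d[1],d[0])),np.hypot(*d))
a=atz(p,(352,62),.065);b=atz(p,(170,143),.065);d=a-b;print(a,b,np.degrees(np.arctan2(d[1],d[0])),np.linalg.norm(d))
```

```text
[ 0.59070025 -0.11601146  0.075     ] 51.63214709821008 0.12115238880492121
[ 0.56370907 -0.15354667] [264.1668374  221.11682568] [263.45180707 197.67408237]
[ 0.56167461 -0.15189919] [259.67070804 221.0382918 ] [259.68288789 197.60602905]
[array([ 0.64145444, -0.21624142,  0.085     ]), array([ 0.6300111 , -0.25931216,  0.085     ]), array([ 0.62779777, -0.20831741,  0.085     ]), array([ 0.6123344 , -0.25040972,  0.085     ])]
-2.382908034742193 0.1260634452158691
-22.874852127634405 0.12428538439280358
1.3684309163660038 0.11232981054712979
-22.145367457164166 0.1045467736637381
[ 0.66377829 -0.11789945  0.065     ] [ 0.53515783 -0.08500017  0.065     ] -14.347815439983078 0.13276138621581599
```

```bash
python3 -m handwheel '[{"offset":[0.004,-0.001,0.035],"spin":0,"grip":0.5},{"offset":[0.004,-0.001,0.055],"spin":0,"grip":0.5},{"offset":[0.004,-0.001,0.071],"spin":0,"grip":0.5},{"offset":[0.004,-0.001,0.071],"spin":0,"grip":0.5},{"offset":[0.004,-0.001,0.071],"spin":0,"grip":0.3},{"offset":[0.004,-0.001,0.071],"spin":0,"grip":0.3},{"offset":[0.004,-0.001,0.071],"spin":0,"grip":0.3}]'
python3 - <<'E'
from h import *
p=cams.camera('wrist');save(p,'w2')
E
```

```text
time_s: 3.3
eef_pos: [0.5619, -0.1508, 0.2545]
eef_rot: [0.001, 0.898, 0.44, 0.0]
wrist_force: [0.1, -0.0, -0.1]
opening: 0.301
```

View pics/w2.png

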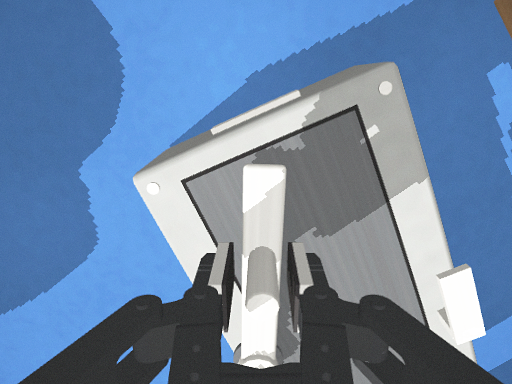

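The picture shows the peg at about (261,280), standing between the pads (columns 232–290) with no contact. Next I swing the bar along its arc.

```bash
python3 -m handwheel '[{"offset":[0,0.0065,0],"spin":5,"grip":0.3},{"offset":[-0.001,0.013,0],"spin":10,"grip":0.3},{"offset":[-0.0026,0.0194,0],"spin":15,"grip":0.3},{"offset":[-0.0045,0.0257,0],"spin":20,"grip":0.3},{"offset":[-0.007,0.0317,0],"spin":25,"grip":0.3},{"offset":[-0.010,0.0375,0],"spin":30,"grip":0.3},{"offset":[-0.0136,0.043,0],"spin":35,"grip":0.3},{"offset":[-0.0175,0.0482,0],"spin":40,"grip":0.3},{"offset":[-0.022,0.053,0],"spin":45,"grip":0.3},{"offset":[-0.0268,0.0575,0],"spin":50,"grip":0.3},{"offset":[-0.032,0.0614,0],"spin":55,"grip":0.3},{"offset":[-0.0375,0.065,0],"spin":60,"grip":0.3},{"offset":[-0.0375,0.065,0],"spin":60,"grip":0.3}]'
python3 - <<'E'
from h import *
p=cams.camera('wrist');save(p,'w3')
E
```

```text
time_s: 4.97
eef_pos: [0.59, -0.2204, 0.2539]
eef_rot: [0.0, 0.998, -0.068, 0.0]
wrist_force: [0.0, 0.5, 0.1]
opening: 0.301
```

View pics/w3.png

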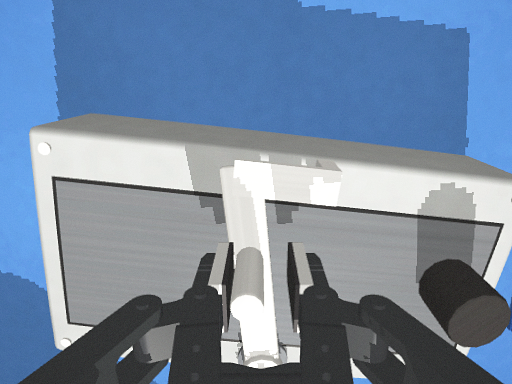

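```bash
python3 -m handwheel '[{"offset":[0,0.003,0],"spin":2,"grip":0.3},{"offset":[0,0.005,0],"spin":4,"grip":0.3},{"offset":[-0.0005,0.007,0],"spin":5,"grip":0.3},{"offset":[-0.0005,0.009,0],"spin":6,"grip":0.3},{"offset":[-0.0005,0.009,0],"spin":6,"grip":0.3}]'
python3 -m handwheel '[{"offset":[0,0.001,0],"spin":0,"grip":0.3},{"offset":[0,0.002,0],"spin":0,"grip":0.3},{"offset":[0,0.002,0],"spin":0,"grip":0.3}]'
python3 - <<'E'
from h import *
p=cams.camera('wrist');save(p,'w4')
E
```

```text
time_s: 5.65
eef_pos: [0.5882, -0.2292, 0.2537]
eef_rot: [0.0, 0.993, -0.12, -0.0]
wrist_force: [0.7, -1.0, -0.4]
opening: 0.301
time_s: 6.02
eef_pos: [0.5878, -0.231, 0.2537]
eef_rot: [0.0, 0.993, -0.12, 0.0]
wrist_force: [0.4, -0.1, -0.3]
opening: 0.301
```

View pics/w4.png

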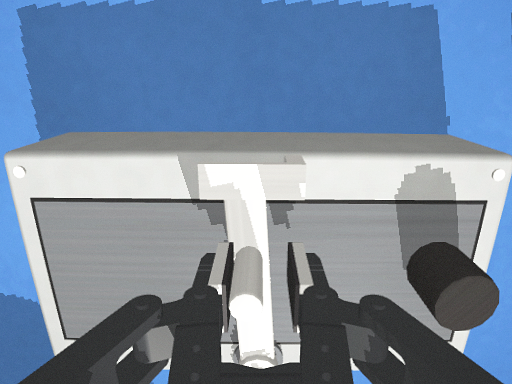

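```bash
python3 -m handwheel '[{"offset":[0,0.001,0],"spin":0,"grip":0.3},{"offset":[0,0.002,0],"spin":0,"grip":0.3},{"offset":[0,0.002,0],"spin":0,"grip":0.3}]'
python3 -m handwheel '[{"offset":[0,0.001,0],"spin":0,"grip":0.3},{"offset":[0,0.001,0],"spin":0,"grip":0.3}]'
python3 -m handwheel '[{"offset":[0,0.001,0],"spin":0,"grip":0.3},{"offset":[0,0.001,0],"spin":0,"grip":0.3}]'
```

```text
time_s: 6.45
eef_pos: [0.5873, -0.233, 0.2537]
eef_rot: [0.0, 0.993, -0.12, -0.0]
wrist_force: [0.8, 0.9, 0.3]
opening: 0.299
time_s: 6.7
eef_pos: [0.5871, -0.2339, 0.2537]
eef_rot: [0.0, 0.993, -0.12, -0.0]
wrist_force: [-0.1, 0.8, 0.3]
opening: 0.305
time_s: 6.95
eef_pos: [0.5868, -0.2349, 0.2537]
eef_rot: [0.0, 0.993, -0.12, -0.0]
wrist_force: [0.8, 0.6, -0.0]
opening: 0.299
```

```bash
python3 -m handwheel '[{"offset":[0,0.001,0],"spin":0,"grip":0.3},{"offset":[0,0.001,0],"spin":0,"grip":0.3}]'
python3 -m handwheel '[{"offset":[0,0.001,0],"spin":0,"grip":0.3},{"offset":[0,0.001,0],"spin":0,"grip":0.3}]'
python3 - <<'E'
from h import *
p=cams.camera('wrist');save(p,'w5')
E
```

```text
time_s: 7.2
eef_pos: [0.5866, -0.2358, 0.2537]
eef_rot: [-0.0, 0.993, -0.12, 0.0]
wrist_force: [0.5, 0.5, 0.8]
opening: 0.297
time_s: 7.45
eef_pos: [0.5866, -0.2361, 0.2537]
eef_rot: [-0.001, 0.993, -0.12, 0.0]
wrist_force: [2.5, 5.5, 1.2]
opening: 0.295
```

View pics/w5.png

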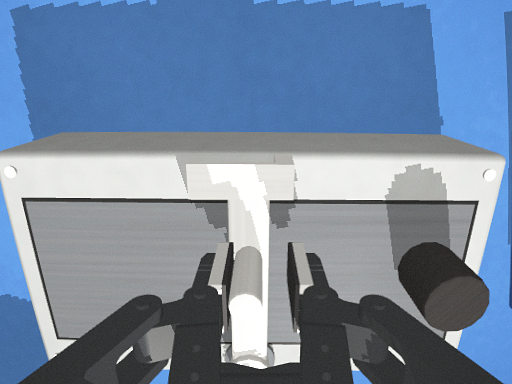

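Force has started to rise, so the bar is meeting the stop. I'll press a little more to confirm it is rigid.

```bash
python3 -m handwheel '[{"offset":[0,0.001,0],"spin":0,"grip":0.3},{"offset":[0,0.001,0],"spin":0,"grip":0.3}]'
python3 -m handwheel '[{"offset":[0,0.001,0],"spin":0,"grip":0.3},{"offset":[0,0.001,0],"spin":0,"grip":0.3}]'
```

```text
time_s: 7.75
eef_pos: [0.5865, -0.2364, 0.2537]
eef_rot: [-0.001, 0.993, -0.12, 0.0]
wrist_force: [3.2, 8.0, 0.9]
opening: 0.3
time_s: 8.0
eef_pos: [0.5864, -0.2366, 0.2536]
eef_rot: [-0.002, 0.993, -0.12, 0.0]
wrist_force: [4.0, 10.8, 1.6]
opening: 0.299
```

```bash
python3 -m handwheel '[{"offset":[0,-0.003,0],"spin":0,"grip":0.3},{"offset":[0,-0.007,0],"spin":0,"grip":0.3},{"offset":[0,-0.007,0],"spin":0,"grip":0.36},{"offset":[0,-0.007,0],"spin":0,"grip":0.36},{"offset":[0,-0.007,-0.02],"spin":0,"grip":0.36},{"offset":[0,-0.007,-0.06],"spin":0,"grip":0.36},{"offset":[0,-0.007,-0.12],"spin":0,"grip":0.36},{"offset":[-0.06,-0.007,-0.15],"spin":0,"grip":0.36},{"offset":[-0.12,-0.007,-0.15],"spin":0,"grip":0.36},{"offset":[-0.15,-0.007,-0.15],"spin":0,"grip":0.36},{"offset":[-0.15,-0.007,-0.15],"spin":0,"grip":0.36}]'
python3 - <<'E'
from h import *
from scipy.spatial.transform import Rotation as Ro
o=ctrl.get_obs();R=Ro.from_quat(np.array(o['eef_rot'])[[1,2,3,0]]).as_matrix()
p=cams.camera('wrist');save(p,'w6')
T=np.eye(4);T[:3,:3]=R;T[:3,3]=o['eef_pos'];p['view']=np.linalg.inv(T@np.array(p['tool_from_camera']))
t=cams.camera('top');save(t,'t6');s=cams.camera('scene');save(s,'s6')
for q in (p,t,s):
  for n,z in (('long_peg',.099),('long_pivot',.072),('short_peg',.099)):
    for l in landmark_of(q,n)[:2]: print(n,l,atz(q,l['uv'],z).round(4))
a=cv2.resize(cv2.imread('pics/s6.png')[95:235,125:250],None,fx=3.2,fy=3.2,interpolation=2)
b=cv2.imread('pics/w6.png');h=np.zeros((448,800,3),np.uint8);h[:,:400]=a[:448,:400];h[:300,400:]=cv2.resize(b,(400,300));cv2.imwrite('pics/c6.png',h)
E
```

```text
time_s: 9.38
eef_pos: [0.4405, -0.1958, 0.4055]
eef_rot: [0.001, 0.993, -0.12, 0.001]
wrist_force: [0.7, -0.3, 0.3]
opening: 0.363
long_pivot {'uv': [260.2, 85.5], 'confidence': 0.79} [ 0.515  -0.2134  0.072 ]
long_peg {'uv': [370.6, 180.0], 'confidence': 0.89} [ 0.5817 -0.2303  0.099 ]
long_pivot {'uv': [359.8, 214.7], 'confidence': 0.87} [ 0.5191 -0.2143  0.072 ]
short_peg {'uv': [86.8, 192.9], 'confidence': 0.94} [0.5638 0.2935 0.099 ]
long_peg {'uv': [170.9, 143.6], 'confidence': 0.61} [ 0.5889 -0.2288  0.099 ]
long_pivot {'uv': [208.2, 141.5], 'confidence': 0.7} [ 0.5148 -0.2107  0.072 ]
short_peg {'uv': [367.7, 338.4], 'confidence': 0.77} [0.5683 0.292  0.099 ]
```

View pics/c6.png

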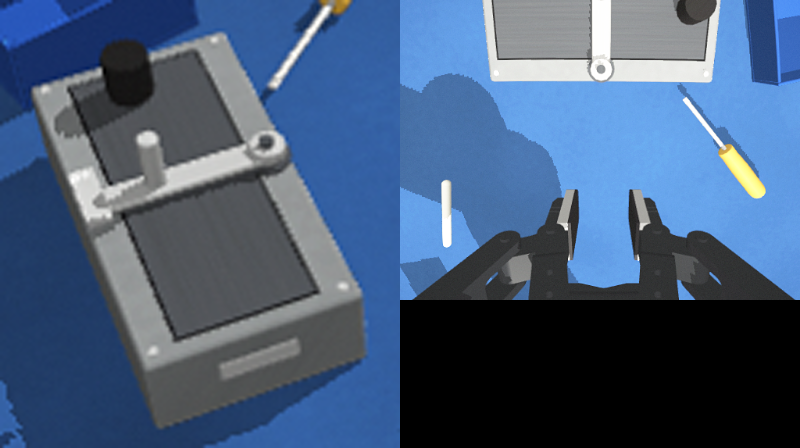

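View pics/t6.png

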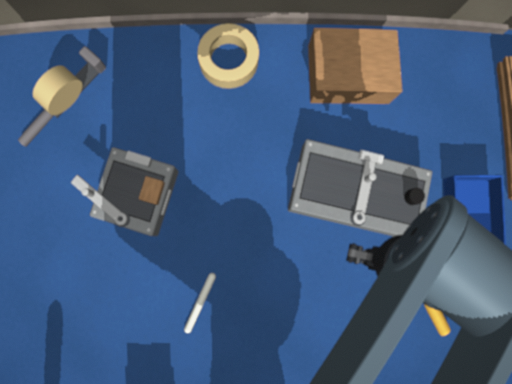

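```bash
python3 -c "
from bench import ctrl
print(ctrl.hand_in(), ctrl.get_obs()['time_s'])"
```

```text
the job is handed in; nothing more can be done
the job is handed in; nothing more can be done
```

The long case is latched and the job is handed in, with about 9.5 s on the clock. I placed the half-open fingers loosely either side of the peg and swung the bar about 66° along its arc, under the keeper. I then pushed in 1 mm steps until the force rose from about 1 N to 11 N with almost no further movement, which is the stop. After that I backed off inside the finger gap, lifted clear and moved away.

**Long bar:**
- The last scene picture shows it under the keeper. From the peg and pivot found there, the bar points at -13.7°, against about -13.1° to -14.3° measured for the case, so it is home to within what the cameras can tell.
- The top camera's peg estimate was about 7 mm off the scene camera's in x. That is a low-accuracy detection, but its bar angle (-14.3°) agrees.
- After backing off I judged that the bar had stayed against the stop from the pictures and the finger gap, not from a second push.

**Short case:** The robot never went near it, and its bar looks the same in the before and after top pictures. The detected peg position did shift by 4–9 mm between pictures, about the disagreement between the two cameras on the long peg, so I took it as detector noise.

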